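# Open the cap hopper's slide gate and pin it

### The arm

A 7-joint arm with a two-finger parallel gripper is mounted at the origin on the work surface. World frame = base frame: x ahead of the robot, y to its left, z up, the work surface at z = 0. Lengths are in m, angles in rad, forces in N, time in s.
With the tool pointing down it reaches from about 0.4 to 0.85 m from the base axis. Payload 10.4 kg.
Tool frame: the origin (TCP) lies on the mounting face of the last link; the fingertips stand 173 mm ahead of it and the grasp point (between the pads) lies 155 mm ahead of it (manip.tip_extent is the distance from the TCP to the fingertips, in m); z points along the fingers, y is the line along which they close (so a half turn about z gives the same grasp; the last joint's range is limited). The gripper opens to 85 mm and grips with 20 to 120 N. Pads are 22 mm wide; open, the fingers measure 114 mm over their backs; the gripper's body (76 mm by 85 mm) begins 54 mm behind the grasp point. The pads swing forward as they close: fully open they stand 13 mm farther back than shut.
Start: joints at [-1.218, 0.332, -0.065, 1.46, 0.022, 1.35, -0.088], TCP at [0.229, 0.581, 0.405] pointing down, gripper open.
Joint ranges: [-2.6, 2.6], [-0.5, 2.12], [-1.47, 1.34], [0.16, 2.42], [-1.27, 4.41], [0.06, 2.06], [-2.6, 2.6]. Speed limits (rad/s): [2.22, 2.22, 2.79, 2.79, 3.14, 3.14, 3.14].

### API

Orientations are given as a unit quaternion [x, y, z, w].
In Python, from workcell import manip gives the robot as it stands.
- The arm moves only by the tool move_arm, never from a script. Its argument "plan" is one flat list of numbers, 7 for each row, row after row: the turn, a rotation vector about the tool's x, y, z in rad, then the shift along the tool's x, y, z in m, then the finger opening in m, from 0 to 0.0854. In form: [ax, ay, az, dx, dy, dz, gripper, ax, ay, az, dx, dy, dz, gripper, ...]. A call has 1 to 12 rows; each row is the pose to reach, as a shift and turn from the pose commanded when the call began, along the tool's axes at that moment; what a row does not reach only later rows make up. A row lasts 1/8 s, in which the tool goes at most 62.5 mm and 10.7 degrees, less where a joint would pass 70% of its speed; a pose out of reach is approached as far as the arm can. A call with a gripper value outside its range is refused whole. The fingers move at their own pace and stop on an object; "squeeze" is the grip in N (left out, the last holds). Time passes only in rows, so rows that repeat a pose let the fingers close. It gives the time, the measured TCP pose, the force, the opening and the grip force at its end, in the units of the state.
- manip.get_obs(): the state, without advancing time (a new reading comes with each control period).
- manip.camera(name): name is "scene" or "top"; returns a dict with "color" (480x640x3 uint8, red, green, blue), "fx", "fy", "cx", "cy" (pixels), "cam_to_world" (4x4, takes a point from camera to world coordinates). Camera axes: x right, y down, z forward; pixel columns grow to the right and rows downward; lengths in m; the calibration is good to about 2 mm. A picture is of the moment at which its call begins. There is no depth.
- manip.hand_in(): hands the job in; it is judged then, once.
Trained networks look in a picture, given as the dict that the camera call returned (one of the last four; its "shot" number tells which), for a name from the list of things; names that differ only in an ending like _2 or _b are one class to them, and where a whole thing is asked for, a point or a joint stands for the part that bears it (a point fixed in the world has none). Each returns a list of dicts, best first, with "conf" (0 to 1); they miss things now and then, are a little off and sometimes report something else, mostly with a low value. They report only what shows in the picture. A call takes as long as a camera call.
- manip.look_for(picture, label): "position" ([x, y, z] in m, in the coordinates of the camera as it stood for that picture, good to about 4 mm: the middle of the surface that is visible of it).
- manip.silhouettes(picture, label): "pixels" (480x640 bool, what is visible of it).
- manip.tip_of(picture, label): "position" ([x, y, z] in m, in the coordinates of the camera as it stood for that picture, good to about 4 mm: a listed point, or the origin of a listed thing).
The state is a dict: "clock": time; "joint_pos": joint angles; "joint_velocities": joint speeds; "tau": joint torques, N m; "position": TCP position; "ee_rot": TCP orientation; "ft_force": force on the tool from outside, world axes, zero at the start; "torque": the same for the moment, N m; "grip_width": opening from 0.0 (shut) to 1.0 (fully open); "grasp_force": force on a finger pad.
Only numpy, scipy, OpenCV 4.12 (cv2) and the standard library are available. Lean on these libraries where they do the work, as an engineer would, in place of code of your own. Each camera call takes 0.05 s, during which the arm holds its last target. There are 200 camera calls.

### The job

Pull the stiff slide gate of the tube-cap hopper open until the hole in its lug lines up with the holes of the two bearing blocks, then let go of it. Lock it there with the longer of the two rods: from the side where the rods lie, thread it through block, gate lug and block, and push it gently fully home until its black head rests against the block. Do not ram the rod, and leave the shorter rod and the other things on the bench where they are.

Things in the scene. Friction and masses are not known exactly. Their poses are not given: they have to be found in the camera images.
- dispenser: Tube-cap hopper, fixed: white open bin 140 x 120 mm, top at 152, on a base 160 wide, x -105 to 165, 10 thick. Origin: on the bench under the middle of the bin's front (robot-side) face; x to the back, y left, z up; yaw up to 0.3 rad. Two steel bearing blocks, 30 (x) x 16 (y), up to height 90, at x -70, y -55 and +55; 13 mm holes along y at height 75. The gate slides along x between them.
- entry (a point): Centre of the hole's mouth on the outer face (y -63 in the dispenser) of the right-hand block, where the rod enters. x y z axes as the dispenser's; the rod travels along +y.
- exit (a point): Centre of the hole's mouth on the outer face (y +63) of the left-hand block, 126 mm beyond entry on the same line.
- gate (a joint): Opening of the slide gate in m: 0 shut, 0.075 end stop; grows as it is pulled along the dispenser's -x, towards the robot. Starts 0 to 0.010 open. Its hole lines up with the blocks' at 0.045. Stiff: about 11 N sliding friction plus 25 N per m/s; stays where it is left. Steel plate 80 wide, its top at height 50.
- gate_hole (a point): Centre of the 13 mm hole (along y) in the gate's upright lug, 30 (x) x 14 (y), height 50 to 90, hole at height 75. It rides with the gate, 60 mm behind gate_tab.
- gate_tab (a point): Top centre of the gate's upright pull tab: a steel plate 12 thick (x) x 44 wide (y), from height 50 to 108 mm. Pinch it from above, one finger before and one behind it (39 mm free behind it).
- rod: The longer rod, loose, 95 to 155 g: steel shaft 10 mm thick, 185 long, last 8 mm tapered to 6; black round head 26 in diameter, 12 thick. Origin on the axis at the head's inner face; x along the shaft to the tip; head at x -12 to 0. Starts level, axis 45 above the bench, roughly along +y, in two notched posts (8 long, 32 wide, top at 54) of a grey rest, at x 70 and 135: shaft free at x 0 to 66.
- rod_tip (a point): Tip of the longer rod, on its axis, 185 mm from rod.
- short_rod: The shorter rod, of the same make but with a shaft of only 110 mm, too short for the job; it lies in the other, identical rest (posts at 40 and 105 mm along its shaft). Origin and axes as rod. The two rests swap places.
- reagent: Amber bottle, 64 in diameter, 160 high, standing beyond the rods; bystander. Origin: centre of its underside.
- jar: White jar, 60 in diameter, 80 high, left of the hopper; bystander. Origin: centre of its underside.
- dishes: Two stacked flat culture dishes, 94 in diameter, 28 high, near the robot; bystander. Origin: centre of the underside.
- slide_box: Grey slide box, 85 x 100, 26 high, right of the hopper; bystander. Origin: centre of its underside.

How it is judged:
By the outcome, as a careful person would: the job done as asked, in the order asked, and still so for the second after the job is handed in, with the robot touching nothing.
It also fails if it takes over 67 s, if anything falls off the work surface, if the arm or the gripper's body presses on something with over 40 N, if the wrist force passes 120 N, or if a joint passes its speed limit or range.

## Working session

There is one attempt and no reset: what is moved stays moved. The work goes in short steps, Python scripts to look and compute and a tool call to move; the robot and the scene stay as the last step left them, time stands still between calls to the robot, and variables do not carry over. Pictures are saved under pics/ and viewed, at most 10 in all, crops included, and the job is handed in when it is done.

Besides the shell and the picture viewer there is one more tool, called after "Call:" by a JSON object that holds its "op" and its "data", one argument or row to a line. move_arm: Moves the arm, as the interface text tells. Its arguments: {"type":"object","properties":{"plan":{"type":"array","items":{"type":"number"}},"squeeze":{"type":"number"}},"required":["plan"]}

```bash
mkdir -p pics; ls; cat > h.py <<'E'
import numpy as np,cv2
from workcell import manip
from scipy.spatial.transform import Rotation as R
np.set_printoptions(precision=4,suppress=True)
def w(p,pos): return (np.array(p["cam_to_world"])@np.r_[pos,1])[:3]
def save(p,n): cv2.imwrite(f"pics/{n}.png",np.ascontiguousarray(p["color"][:,:,::-1]))
def obs():
    o=manip.get_obs(); print("t",round(o["clock"],2),"pos",np.array(o["position"]),"F",np.array(o["ft_force"]),"grip",o["grip_width"],o["grasp_force"]); return o
def uv(p,X):
    c=np.linalg.inv(p["cam_to_world"])@np.r_[X,1]; return np.array([p["fx"]*c[0]/c[2]+p["cx"],p["fy"]*c[1]/c[2]+p["cy"]])
E
python3 - <<'E'
from h import *
o=obs();print(o["ee_rot"],R.from_quat(o["ee_rot"]).as_matrix())
for n in("scene","top"):
    p=manip.camera(n);save(p,n+"0");print(n,p["fx"],np.array(p["cam_to_world"]))
    for l in "dispenser entry exit gate_hole gate_tab rod rod_tip short_rod reagent jar dishes slide_box".split():
        print(l,[(round(d["conf"],2),w(p,d["position"])) for d in manip.tip_of(p,l)[:2]])
E
```

```text
pics
t 0.0 pos [0.2294 0.5813 0.4039] F [ 0.0331  0.3619 -0.2248] grip 1.0002024468772903 0.0
[ 0.1868  0.9824 -0.0007 -0.0001] [[-0.9302  0.367  -0.0004]
 [ 0.367   0.9302 -0.0014]
 [-0.0001 -0.0014 -1.    ]]
scene 588.2552546638127 [[ 0.8231  0.4185 -0.3838  1.0985]
 [ 0.5678 -0.617   0.5449 -0.7324]
 [-0.0088 -0.6664 -0.7455  1.1074]
 [ 0.      0.      0.      1.    ]]
dispenser [(0.86, array([ 0.5909,  0.1336, -0.0017]))]
entry [(0.65, array([0.5399, 0.0525, 0.0763]))]
exit [(0.82, array([0.5052, 0.1698, 0.0692]))]
gate_hole [(0.82, array([0.5618, 0.1223, 0.0746]))]
gate_tab [(0.77, array([0.5089, 0.1026, 0.1054]))]
rod [(0.69, array([ 0.5963, -0.3456,  0.0472]))]
rod_tip []
short_rod [(0.6, array([ 0.4607, -0.3465,  0.0457]))]
reagent [(0.87, array([ 0.7731, -0.2165, -0.001 ]))]
jar [(0.78, array([0.5257, 0.4391, 0.0024]))]
dishes [(0.79, array([ 0.3529, -0.0489,  0.0017]))]
slide_box [(0.67, array([ 0.7084, -0.1256, -0.0035]))]
top 485.4877498787002 [[ 0.0145 -0.9839  0.1783  0.3928]
 [-0.9998 -0.0121  0.0146  0.0249]
 [-0.0123 -0.1784 -0.9839  1.0368]
 [ 0.      0.      0.      1.    ]]
dispenser [(0.76, array([ 0.593 ,  0.134 , -0.0019]))]
entry [(0.67, array([0.544 , 0.0478, 0.0751]))]
exit [(0.78, array([0.5094, 0.1737, 0.0759])), (0.53, array([0.5656, 0.1251, 0.0774]))]
gate_hole [(0.6, array([0.5642, 0.1247, 0.0768]))]
gate_tab [(0.97, array([0.5072, 0.1079, 0.1088]))]
rod [(0.73, array([ 0.6025, -0.3438,  0.0444]))]
rod_tip [(0.73, array([ 0.5836, -0.165 ,  0.042 ]))]
short_rod [(0.74, array([ 0.4573, -0.3466,  0.0465]))]
reagent [(0.7, array([ 0.7698, -0.2175,  0.0033])), (0.65, array([ 0.6044, -0.3447,  0.0465]))]
jar [(0.69, array([0.5232, 0.4418, 0.0032]))]
dishes [(0.69, array([ 0.3553, -0.053 , -0.002 ]))]
slide_box [(0.66, array([ 0.7078, -0.123 , -0.0012]))]
```

View pics/top0.png

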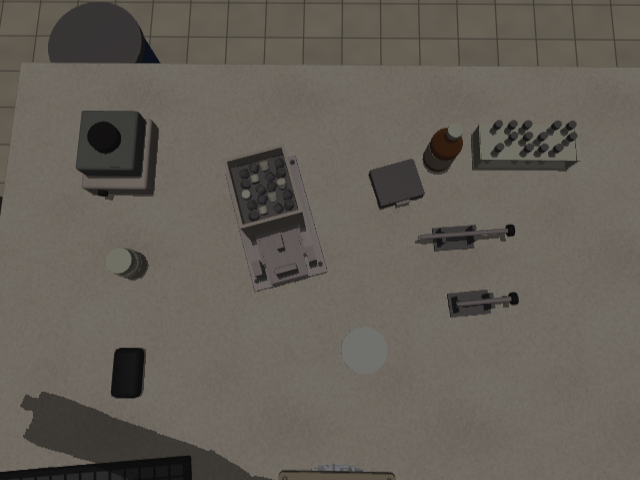

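View pics/scene0.png

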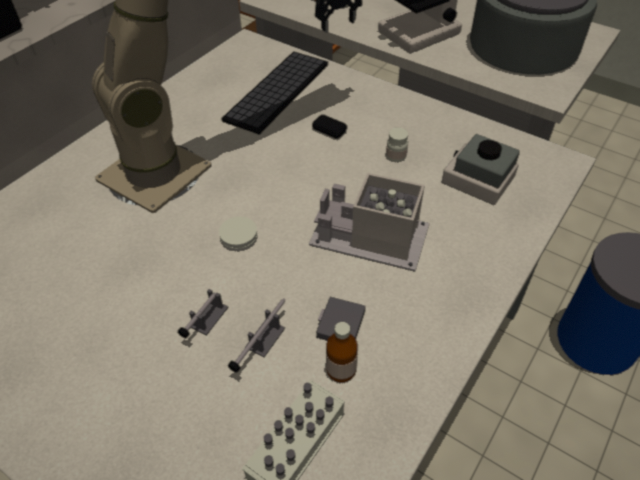

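Top view: the hopper is at about (270,220) px with its tab at (287,270). The long rod runs from its head at (510,230) to its tip at (418,240), with the short rod below it at (513,298). This matches the networks. Next I fit the dispenser pose and plan the move to the tab.

```bash
cat >> h.py <<'E'
def tool(X,yaw,grasp=.155):
    """plan row (turn,shift) to bring grasp point to X, tool straight down with tool y at angle yaw; from current pose"""
    o=manip.get_obs();A=R.from_quat(o["ee_rot"])
    best=None
    for y in(yaw,yaw+np.pi):
        ty=np.array([np.cos(y),np.sin(y),0]);tz=np.array([0,0,-1.]);T=R.from_matrix(np.c_[np.cross(ty,tz),ty,tz])
        rv=(A.inv()*T).as_rotvec()
        if best is None or np.linalg.norm(rv)<np.linalg.norm(best):best=rv
    d=A.inv().apply(np.array(X)+[0,0,grasp]-o["position"])
    print("turn",best,"shift",d);return best,d
E
python3 - <<'E'
from h import *
from scipy.optimize import least_squares
M=[((0,0),[(.5909,.1336),(.593,.134)],0),((-.07,-.063),[(.5399,.0525),(.544,.0478)],0),((-.07,.063),[(.5052,.1698),(.5094,.1737)],0),
((-.025,0),[(.5618,.1223),(.5642,.1247)],1),((-.085,0),[(.5089,.1026),(.5072,.1079)],1)]
def f(p):
    r=[];c,s=np.cos(p[2]),np.sin(p[2])
    for l,ms,g in M:
        x,y=l[0]-g*p[3],l[1]
        for m in ms:r+=[p[0]+c*x-s*y-m[0],p[1]+s*x+c*y-m[1]]
    return r
S=least_squares(f,[.59,.13,.27,0]);p=S.x;print(p,np.array(S.fun).reshape(-1,2)*1e3)
g=p[3];c,s=np.cos(p[2]),np.sin(p[2])
tab=[p[0]-c*(.085+g),p[1]-s*(.085+g),.094];print(tab)
tool(tab,p[2])
E
```

```text
[0.5918 0.132  0.2967 0.0039] [[ 0.8685 -1.6324]
 [-1.2315 -2.0324]
 [ 3.3457 -1.2451]
 [-0.7543  3.4549]
 [ 1.2082  1.9497]
 [-2.9918 -1.9503]
 [ 2.303   1.2097]
 [-0.097  -1.1903]
 [-2.1755  3.3681]
 [-0.4755 -1.9319]]
[np.float64(0.5067245126290967), np.float64(0.10596805686817706), 0.094]
turn [ 0.0001 -0.      0.8983] shift [-0.4325 -0.3404  0.1557]
```

Call:
{"op": "move_arm", "data": {
  "plan": [0, 0, 0.898, -0.4325, -0.3404, 0.05, 0.045, 0, 0, 0.898, -0.4325, -0.3404, 0.05, 0.045, 0, 0, 0.898, -0.4325, -0.3404, 0.05, 0.045, 0, 0, 0.898, -0.4325, -0.3404, 0.05, 0.045, 0, 0, 0.898, -0.4325, -0.3404, 0.05, 0.045, 0, 0, 0.898, -0.4325, -0.3404, 0.05, 0.045, 0, 0, 0.898, -0.4325, -0.3404, 0.05, 0.045, 0, 0, 0.898, -0.4325, -0.3404, 0.05, 0.045, 0, 0, 0.898, -0.4325, -0.3404, 0.05, 0.045, 0, 0, 0.898, -0.4325, -0.3404, 0.05, 0.045, 0, 0, 0.898, -0.4325, -0.3404, 0.05, 0.045, 0, 0, 0.898, -0.4325, -0.3404, 0.05, 0.045],
  "squeeze": 60
}}

```text
clock: 2.8
position: [0.5064, 0.1073, 0.3548]
ee_rot: [0.594, 0.805, 0.0, -0.0]
ft_force: [-0.7, 0.3, 0.7]
grip_width: 0.526
grasp_force: 0.0
```

Call:
{"op": "move_arm", "data": {
  "plan": [0, 0, 0, 0, 0, 0.04, 0.045, 0, 0, 0, 0, 0, 0.08, 0.045, 0, 0, 0, 0, 0, 0.106, 0.045, 0, 0, 0, 0, 0, 0.106, 0.045]
}}

```text
clock: 3.3
position: [0.5058, 0.1069, 0.2473]
ee_rot: [0.594, 0.804, -0.001, -0.001]
ft_force: [0.0, -0.5, 0.6]
grip_width: 0.525
grasp_force: 0.0
```

```bash
python3 - <<'E'
from h import *
obs();p=manip.camera("scene");x,y=map(int,uv(p,[.51,.106,.1]));print(x,y)
c=p["color"][y-90:y+60,x-90:x+90,::-1];cv2.imwrite("pics/tab1.png",cv2.resize(np.ascontiguousarray(c),None,fx=4,fy=4))
E
```

```text
t 3.3 pos [0.5058 0.1069 0.2473] F [ 0.0171 -0.5228  0.6188] grip 0.5250217773137981 0.0
325 196
```

View pics/tab1.png

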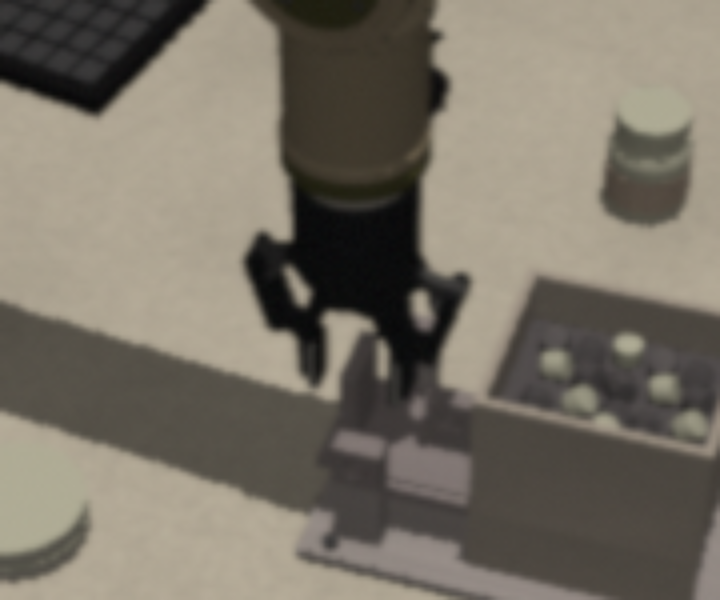

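The fingers straddle the tab, at about (365,385) in the crop, so I close.

Call:
{"op": "move_arm", "data": {
  "plan": [0, 0, 0, 0, 0, 0, 0.0, 0, 0, 0, 0, 0, 0, 0.0, 0, 0, 0, 0, 0, 0, 0.0, 0, 0, 0, 0, 0, 0, 0.0, 0, 0, 0, 0, 0, 0, 0.0, 0, 0, 0, 0, 0, 0, 0.0],
  "squeeze": 60
}}

```text
clock: 4.1
position: [0.5071, 0.1062, 0.2501]
ee_rot: [0.595, 0.804, 0.001, 0.0]
ft_force: [-2.9, -0.1, 6.6]
grip_width: 0.133
grasp_force: 58.7
```

Call:
{"op": "move_arm", "data": {
  "plan": [0, 0, 0, 0, 0.001, 0, 0.0, 0, 0, 0, 0, 0.002, 0, 0.0, 0, 0, 0, 0, 0.003, 0, 0.0, 0, 0, 0, 0, 0.004, 0, 0.0, 0, 0, 0, 0, 0.004, 0, 0.0]
}}

```text
clock: 4.72
position: [0.5102, 0.107, 0.2501]
ee_rot: [0.595, 0.804, 0.0, -0.001]
ft_force: [-11.2, -2.2, 13.9]
grip_width: 0.131
grasp_force: 59.8
```

Call:
{"op": "move_arm", "data": {
  "plan": [0, 0, 0, 0, 0.001, 0, 0.0, 0, 0, 0, 0, 0.002, 0, 0.0, 0, 0, 0, 0, 0.003, 0, 0.0, 0, 0, 0, 0, 0.004, 0, 0.0, 0, 0, 0, 0, 0.004, 0, 0.0]
}}

```text
clock: 5.35
position: [0.5121, 0.1074, 0.25]
ee_rot: [0.595, 0.803, -0.003, -0.003]
ft_force: [-31.0, -5.3, 34.0]
grip_width: 0.13
grasp_force: 63.4
```

```bash
cat >> h.py <<'E'
def gp(print_=1):
    o=manip.get_obs();A=R.from_quat(o["ee_rot"]);g=np.array(o["position"])+A.apply([0,0,.155]);m=A.as_matrix()
    print("grasp",g,"yaw",np.arctan2(m[1,1],m[0,1]),"z",m[:,2],"F",np.array(o["ft_force"]));return g,A
E
python3 -c "
from h import *
gp()"
```

```text
grasp [0.5107 0.1074 0.095 ] yaw 0.2955289029159388 z [-0.0086  0.     -1.    ] F [-30.9879  -5.3186  33.9524]
```

Call:
{"op": "move_arm", "data": {
  "plan": [0, 0, 0, 0, -0.002, 0, 0.0, 0, 0, 0, 0, -0.006, 0, 0.0, 0, 0, 0, 0, -0.011, 0, 0.0, 0, 0, 0, 0, -0.017, 0, 0.0, 0, 0, 0, 0, -0.023, 0, 0.0, 0, 0, 0, 0, -0.029, 0, 0.0, 0, 0, 0, 0, -0.035, 0, 0.0, 0, 0, 0, 0, -0.04, 0, 0.0, 0, 0, 0, 0, -0.044, 0, 0.0, 0, 0, 0, 0, -0.047, 0, 0.0, 0, 0, 0, 0, -0.047, 0, 0.0]
}}

```text
clock: 6.72
position: [0.4707, 0.0956, 0.2501]
ee_rot: [0.595, 0.804, 0.003, 0.001]
ft_force: [7.3, 5.7, -2.9]
grip_width: 0.128
grasp_force: 59.1
```

```bash
python3 -c "
from h import *
gp()"
```

```text
grasp [0.4715 0.096  0.0951] yaw 0.29686793798930095 z [ 0.0052  0.0027 -1.    ] F [ 7.2956  5.6549 -2.8655]
```

Call:
{"op": "move_arm", "data": {
  "plan": [0, 0, 0, 0, -0.001, 0, 0.0, 0, 0, 0, 0, -0.002, 0, 0.0, 0, 0, 0, 0, -0.003, 0, 0.0, 0, 0, 0, 0, -0.0042, 0, 0.0, 0, 0, 0, 0, -0.0042, 0, 0.0]
}}

```text
clock: 7.35
position: [0.4669, 0.0945, 0.2501]
ee_rot: [0.595, 0.804, 0.003, 0.001]
ft_force: [9.2, 6.4, -4.7]
grip_width: 0.133
grasp_force: 59.0
```

```bash
python3 -c "
from h import *
g,_=gp();print(np.hypot(g[0]-.5107,g[1]-.1074), np.arctan2(.1074-g[1],.5107-g[0]))"
```

```text
grasp [0.4677 0.0949 0.0951] yaw 0.29698465042089545 z [ 0.0056  0.0028 -1.    ] F [ 9.2028  6.3945 -4.6631]
0.04474203914508275 0.2824369373157453
```

Call:
{"op": "move_arm", "data": {
  "plan": [0, 0, 0, 0, -0.0005, 0, 0.0, 0, 0, 0, 0, -0.0005, 0, 0.0, 0, 0, 0, 0, -0.0005, 0, 0.045, 0, 0, 0, 0, -0.0005, 0, 0.045, 0, 0, 0, 0, -0.0005, 0, 0.045, 0, 0, 0, 0, -0.0005, -0.03, 0.045, 0, 0, 0, 0, -0.0005, -0.09, 0.045, 0, 0, 0, 0, -0.0005, -0.11, 0.045]
}}

```text
clock: 8.35
position: [0.4656, 0.0931, 0.3621]
ee_rot: [0.595, 0.804, 0.002, 0.001]
ft_force: [0.1, 0.0, -0.4]
grip_width: 0.526
grasp_force: 0.0
```

```bash
python3 - <<'E'
from h import *
gp()
for n in("scene","top"):
    p=manip.camera(n)
    for l in "entry exit gate_hole gate_tab rod rod_tip".split():
        print(n,l,[(round(d["conf"],2),w(p,d["position"])) for d in manip.tip_of(p,l)[:2]])
# long rod axis: combine previous readings; grasp 40 mm from head
h=np.array([.600,-.3445]);t=np.array([.5836,-.165]);u=(t-h)/np.linalg.norm(t-h);print(u)
c=(h+t)/2;s=c-u*.0925+u*.040;print(s)
tool([*s,.045],np.arctan2(-u[0],u[1]))
E
```

```text
grasp [0.4662 0.0934 0.2071] yaw 0.2966717902895808 z [ 0.0041  0.002  -1.    ] F [ 0.0722  0.0039 -0.395 ]
scene entry [(0.87, array([0.5403, 0.0514, 0.0764])), (0.58, array([ 0.4602, -0.3455,  0.0392]))]
scene exit [(0.56, array([0.5058, 0.1691, 0.0707]))]
scene gate_hole [(0.65, array([0.5266, 0.1108, 0.076 ]))]
scene gate_tab [(0.79, array([0.4684, 0.0941, 0.1072]))]
scene rod [(0.84, array([ 0.5965, -0.3448,  0.0459])), (0.32, array([0.5278, 0.1131, 0.0741]))]
scene rod_tip [(0.85, array([ 0.5823, -0.1695,  0.0448]))]
top entry [(0.59, array([0.5401, 0.0495, 0.0772]))]
top exit []
top gate_hole []
top gate_tab []
top rod [(0.57, array([ 0.6028, -0.3447,  0.0431]))]
top rod_tip [(0.75, array([ 0.5842, -0.1636,  0.0416]))]
[-0.091   0.9959]
[ 0.5966 -0.307 ]
turn [-0.0003  0.0001  0.2058] shift [-0.4213  0.0088  0.1585]
```

Call:
{"op": "move_arm", "data": {
  "plan": [0, 0, 0.206, -0.4155, 0.01, 0.0, 0.06, 0, 0, 0.206, -0.4155, 0.01, 0.0, 0.06, 0, 0, 0.206, -0.4155, 0.01, 0.0, 0.06, 0, 0, 0.206, -0.4155, 0.01, 0.0, 0.06, 0, 0, 0.206, -0.4155, 0.01, 0.0, 0.06, 0, 0, 0.206, -0.4155, 0.01, 0.0, 0.06, 0, 0, 0.206, -0.4155, 0.01, 0.0, 0.06, 0, 0, 0.206, -0.4155, 0.01, 0.05, 0.06, 0, 0, 0.206, -0.4155, 0.01, 0.08, 0.06, 0, 0, 0.206, -0.4155, 0.01, 0.08, 0.06]
}}

```text
clock: 10.3
position: [0.5956, -0.3006, 0.2762]
ee_rot: [0.674, 0.739, -0.001, -0.002]
ft_force: [-0.1, 0.7, 0.1]
grip_width: 0.705
grasp_force: 0.0
```

```bash
python3 - <<'E'
from h import *
gp()
p=manip.camera("scene");q=manip.camera("top")
save(q,"x")
for P in(p,q):
    print([(round(d["conf"],2),w(P,d["position"])) for l in("rod","rod_tip") for d in manip.tip_of(P,l)[:2]])
x,y=map(int,uv(p,[.595,-.30,.06]))
a=p["color"][max(0,y-75):y+75,x-66:x+66,::-1]
x,y=map(int,uv(q,[.595,-.30,.06]));b=q["color"][y-75:y+75,x-66:x+66,::-1]
cv2.imwrite("pics/rod1.png",cv2.resize(np.hstack([a,b]),None,fx=3,fy=3))
E
```

```text
grasp [ 0.5949 -0.3003  0.1212] yaw 0.09110891985245453 z [-0.0044  0.0017 -1.    ] F [-0.063   0.7042  0.0508]
[(0.59, array([0.4691, 0.095 , 0.1074])), (0.56, array([ 0.597 , -0.3442,  0.0468])), (0.77, array([ 0.5809, -0.1669,  0.0438]))]
[(0.59, array([ 0.6036, -0.3472,  0.0454])), (0.7, array([ 0.5855, -0.1641,  0.0394]))]
```

View pics/rod1.png

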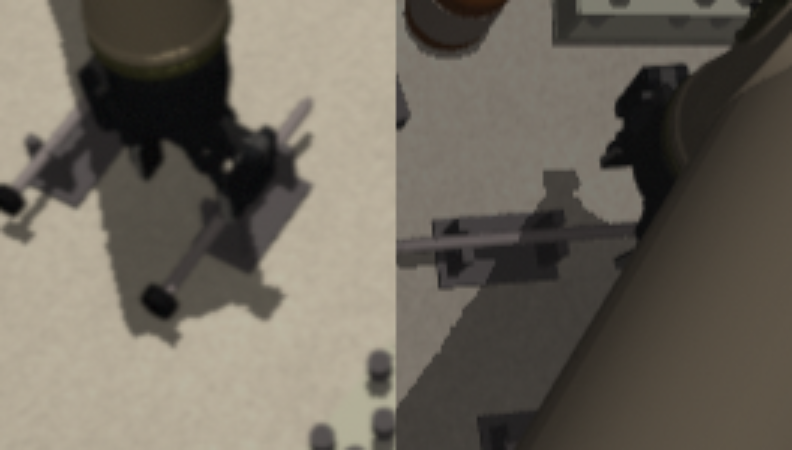

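The long rod's head is at (160,300) in the left crop and the fingers hover over its free shaft, so I descend and close.

Call:
{"op": "move_arm", "data": {
  "plan": [0, 0, 0, 0, 0, 0.03, 0.06, 0, 0, 0, 0, 0, 0.06, 0.06, 0, 0, 0, 0, 0, 0.076, 0.06, 0, 0, 0, 0, 0, 0.076, 0.06, 0, 0, 0, 0, 0, 0.076, 0.0, 0, 0, 0, 0, 0, 0.076, 0.0, 0, 0, 0, 0, 0, 0.076, 0.0, 0, 0, 0, 0, 0, 0.076, 0.0, 0, 0, 0, 0, 0, 0.076, 0.0, 0, 0, 0, 0, 0, 0.076, 0.0],
  "squeeze": 50
}}

```text
clock: 11.85
position: [0.5964, -0.3013, 0.2032]
ee_rot: [0.674, 0.739, 0.0, 0.0]
ft_force: [1.3, -0.8, 4.8]
grip_width: 0.094
grasp_force: 48.9
```

```bash
python3 -c "
from h import *
gp()"
```

```text
grasp [ 0.5966 -0.3014  0.0482] yaw 0.09093405111378051 z [ 0.001  -0.0003 -1.    ] F [ 1.2803 -0.8359  4.7686]
```

```bash
python3 - <<'E'
from h import *
e=np.array([.5425,.0510]);psi=.29;d=np.array([-np.sin(psi),np.cos(psi)])
tool([*(e-d*(.139+.035)),.0782],psi)
E
```

```text
turn [ 0.001   0.0005 -0.1991] shift [ 0.1852  0.0128 -0.0301]
```

Call:
{"op": "move_arm", "data": {
  "plan": [0, 0, 0, 0, 0, -0.01, 0.0, 0, 0, 0, 0, 0, -0.03, 0.0, 0, 0, 0, 0, 0, -0.05, 0.0, 0, 0, 0, 0, 0, -0.05, 0.0, 0, 0, -0.05, 0.03, 0.002, -0.05, 0.0, 0, 0, -0.1, 0.07, 0.005, -0.05, 0.0, 0, 0, -0.15, 0.11, 0.008, -0.05, 0.0, 0, 0, -0.199, 0.15, 0.011, -0.045, 0.0, 0, 0, -0.199, 0.175, 0.0128, -0.035, 0.0, 0, 0, -0.199, 0.1852, 0.0128, -0.0301, 0.0, 0, 0, -0.199, 0.1852, 0.0128, -0.0301, 0.0, 0, 0, -0.199, 0.1852, 0.0128, -0.0301, 0.0]
}}

```text
clock: 13.35
position: [0.592, -0.1172, 0.2331]
ee_rot: [0.598, 0.801, -0.0, 0.0]
ft_force: [0.2, -0.7, -1.2]
grip_width: 0.095
grasp_force: 48.8
```

```bash
python3 - <<'E'
from h import *
gp()
p=manip.camera("scene");q=manip.camera("top")
for P in(p,q):
    for l in("rod","rod_tip","entry","gate_hole"): print(l,[(round(d["conf"],2),w(P,d["position"])) for d in manip.tip_of(P,l)[:2]])
x,y=map(int,uv(p,[.56,.0,.08]));print(x,y)
a=p["color"][y-75:y+75,x-66:x+66,::-1]
x,y=map(int,uv(q,[.56,-.0,.08]));print(x,y);b=q["color"][y-75:y+75,x-66:x+66,::-1]
cv2.imwrite("pics/pre1.png",cv2.resize(np.hstack([a,b]),None,fx=3,fy=3))
E
```

```text
grasp [ 0.592  -0.1173  0.0781] yaw 0.2881163064138112 z [ 0.0004 -0.0008 -1.    ] F [ 0.2388 -0.6946 -1.159 ]
rod [(0.76, array([ 0.5999, -0.1606,  0.0761])), (0.19, array([ 0.3525, -0.0471,  0.0007]))]
rod_tip [(0.52, array([0.5522, 0.0094, 0.0728]))]
entry [(0.91, array([0.5401, 0.0504, 0.0748]))]
gate_hole [(0.91, array([0.5275, 0.1113, 0.0782]))]
rod []
rod_tip [(0.71, array([0.5523, 0.0163, 0.0702])), (0.68, array([ 0.4554, -0.3468,  0.0462]))]
entry [(0.87, array([0.5396, 0.053 , 0.0768]))]
gate_hole [(0.74, array([0.5271, 0.1134, 0.0736]))]
317 237
340 244
```

View pics/pre1.png

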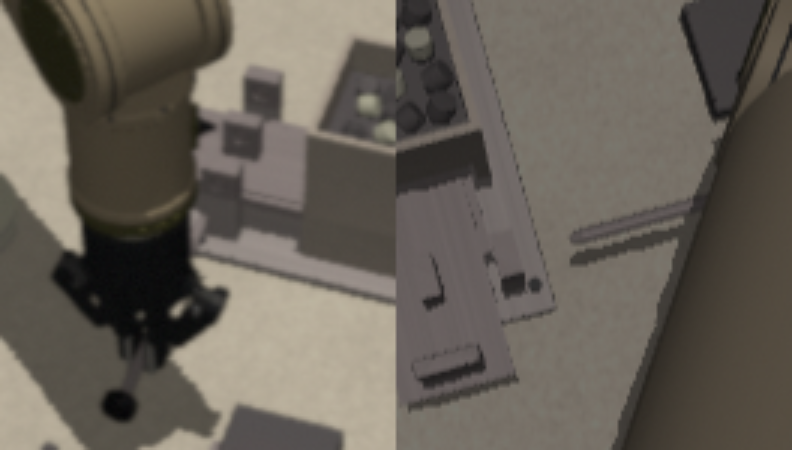

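```bash
cat > ov.py <<'E'
from h import *
def overlay(name,e,psi,rod_a,rod_b,gate=.045,Z=7,half=(28,40),ctr=None):
    c,s=np.cos(psi),np.sin(psi);Rm=np.array([[c,-s],[s,c]])
    D=np.array(e)-Rm@[-.07,-.063]
    out=[]
    for n in("scene","top"):
        p=manip.camera(n);x0,y0=(uv(p,[*(ctr if ctr is not None else e),.08])-[half[0],half[1]]).astype(int)
        im=cv2.resize(np.ascontiguousarray(p["color"][y0:y0+2*half[1],x0:x0+2*half[0],::-1]),None,fx=Z,fy=Z,interpolation=cv2.INTER_CUBIC)
        im=cv2.convertScaleAbs(im,alpha=1.6)
        P=lambda X:tuple(int(v) for v in (uv(p,X)-[x0,y0]+.5)*Z)
        def box(x,y,hx,hy,z0,z1,col):
            q=[D+Rm@[x+a*hx,y+b*hy] for a,b in((-1,-1),(1,-1),(1,1),(-1,1))]
            for i in range(4):
                cv2.line(im,P([*q[i],z1]),P([*q[(i+1)%4],z1]),col,1);cv2.line(im,P([*q[i],z0]),P([*q[i],z1]),col,1)
        box(-.07,-.055,.015,.008,.01,.09,(0,255,0));box(-.07,.055,.015,.008,.01,.09,(0,255,0))
        box(-.025-gate,0,.015,.007,.05,.09,(0,255,255));box(-.085-gate,0,.006,.022,.05,.108,(255,255,0))
        cv2.line(im,P(rod_a),P(rod_b),(0,0,255),1)
        out.append(im)
    cv2.imwrite(f"pics/{name}.png",np.hstack(out))
E
python3 - <<'E'
from ov import *
g,_=gp();d=np.array([-np.sin(.288),np.cos(.288)])
overlay("ov1",[.543,.051],.29,[*g[:2],.0752],[*(g[:2]+d*.139),.0752],ctr=[.543,.035])
E
```

```text
grasp [ 0.5921 -0.1156  0.0778] yaw 0.28992596749498445 z [ 0.      0.0001 -1.    ] F [ 0.3256 -1.0025 -1.4279]
```

View pics/ov1.png

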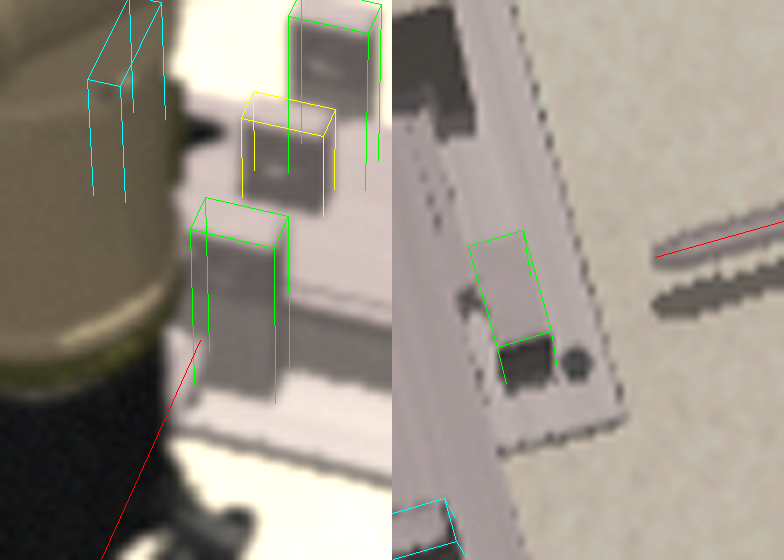

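The wireframe fits the blocks and lug to about 1–2 mm, and the rod axis points at the entry hole. I advance slowly.

Call:
{"op": "move_arm", "data": {
  "plan": [0, 0, 0, 0.008, 0.0005, 0, 0.0, 0, 0, 0, 0.016, 0.0005, 0, 0.0, 0, 0, 0, 0.024, 0.0005, 0, 0.0, 0, 0, 0, 0.03, 0.0005, 0, 0.0, 0, 0, 0, 0.033, 0.0005, 0, 0.0, 0, 0, 0, 0.036, 0.0005, 0, 0.0, 0, 0, 0, 0.039, 0.0005, 0, 0.0, 0, 0, 0, 0.042, 0.0005, 0, 0.0]
}}

```text
clock: 14.95
position: [0.5805, -0.0751, 0.2328]
ee_rot: [0.598, 0.802, 0.0, 0.0]
ft_force: [-0.5, 0.5, -1.4]
grip_width: 0.089
grasp_force: 48.8
```

```bash
python3 -c "
from h import *
gp()"
```

```text
grasp [ 0.5805 -0.0751  0.0778] yaw 0.28975774820288414 z [ 0.  0. -1.] F [-0.4699  0.4943 -1.4314]
```

Call:
{"op": "move_arm", "data": {
  "plan": [0, 0, 0, 0.0025, 0, 0, 0.0, 0, 0, 0, 0.005, 0, 0, 0.0, 0, 0, 0, 0.0075, 0, 0, 0.0, 0, 0, 0, 0.01, 0, 0, 0.0, 0, 0, 0, 0.0125, 0, 0, 0.0, 0, 0, 0, 0.015, 0, 0, 0.0]
}}

```text
clock: 15.7
position: [0.5762, -0.0606, 0.2328]
ee_rot: [0.598, 0.802, 0.0, -0.0]
ft_force: [-0.2, -1.2, -1.5]
grip_width: 0.096
grasp_force: 48.8
```

```bash
python3 - <<'E'
from ov import *
g,_=gp();d=np.array([-np.sin(.2898),np.cos(.2898)])
overlay("ov2",[.543,.051],.29,[*g[:2],.0752],[*(g[:2]+d*.139),.0752],ctr=[.543,.035])
E
```

```text
grasp [ 0.5762 -0.0606  0.0778] yaw 0.29002649419803933 z [ 0.      0.0001 -1.    ] F [-0.1826 -1.2033 -1.5324]
```

View pics/ov2.png

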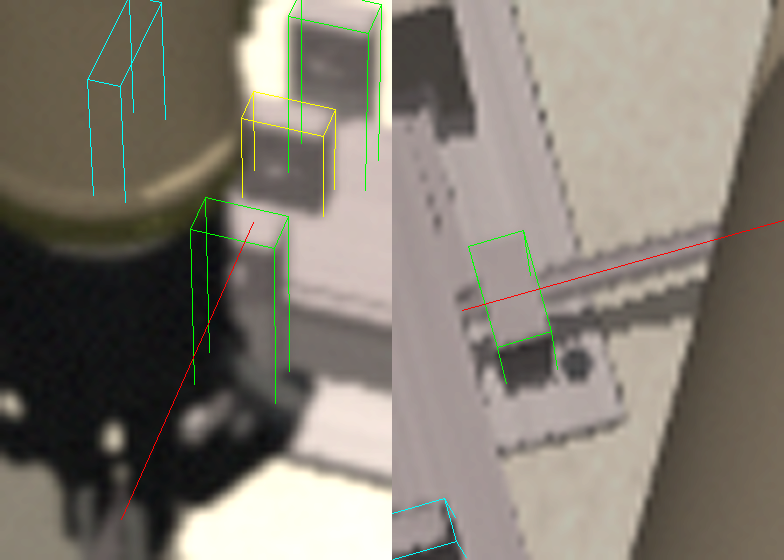

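The tip has passed through the first block and shows at (465,300) in the right panel. I continue.

Call:
{"op": "move_arm", "data": {
  "plan": [0, 0, 0, 0.004, 0, 0, 0.0, 0, 0, 0, 0.008, 0, 0, 0.0, 0, 0, 0, 0.012, 0, 0, 0.0, 0, 0, 0, 0.016, 0, 0, 0.0, 0, 0, 0, 0.02, 0, 0, 0.0, 0, 0, 0, 0.024, 0, 0, 0.0, 0, 0, 0, 0.028, 0, 0, 0.0, 0, 0, 0, 0.028, 0, 0, 0.0]
}}

```text
clock: 16.8
position: [0.5682, -0.0335, 0.2328]
ee_rot: [0.597, 0.802, 0.0, -0.0]
ft_force: [0.5, -0.1, -0.5]
grip_width: 0.096
grasp_force: 48.8
```

```bash
python3 -c "
from h import *
gp()"
```

```text
grasp [ 0.5682 -0.0335  0.0778] yaw 0.2905797291124307 z [-0.      0.0003 -1.    ] F [ 0.5208 -0.127  -0.4719]
```

Tip is about 50 mm in; now slowly through the lug.

Call:
{"op": "move_arm", "data": {
  "plan": [0, 0, 0, 0.002, 0, 0, 0.0, 0, 0, 0, 0.004, 0, 0, 0.0, 0, 0, 0, 0.006, 0, 0, 0.0, 0, 0, 0, 0.008, 0, 0, 0.0, 0, 0, 0, 0.01, 0, 0, 0.0, 0, 0, 0, 0.012, 0, 0, 0.0]
}}

```text
clock: 17.55
position: [0.5648, -0.0223, 0.2328]
ee_rot: [0.598, 0.802, 0.0, 0.0]
ft_force: [0.2, -0.1, -0.9]
grip_width: 0.087
grasp_force: 48.8
```

Call:
{"op": "move_arm", "data": {
  "plan": [0, 0, 0, 0.002, 0, 0, 0.0, 0, 0, 0, 0.004, 0, 0, 0.0, 0, 0, 0, 0.006, 0, 0, 0.0, 0, 0, 0, 0.008, 0, 0, 0.0, 0, 0, 0, 0.01, 0, 0, 0.0, 0, 0, 0, 0.012, 0, 0, 0.0]
}}

```text
clock: 18.3
position: [0.5613, -0.0108, 0.2328]
ee_rot: [0.598, 0.802, 0.0, -0.0]
ft_force: [-0.6, 0.3, -1.6]
grip_width: 0.095
grasp_force: 48.8
```

```bash
python3 -c "
from h import *
gp()"
```

```text
grasp [ 0.5613 -0.0108  0.0778] yaw 0.2899827128773144 z [ 0.      0.0001 -1.    ] F [-0.6149  0.3225 -1.5827]
```

Call:
{"op": "move_arm", "data": {
  "plan": [0, 0, 0, 0.004, 0, 0, 0.0, 0, 0, 0, 0.008, 0, 0, 0.0, 0, 0, 0, 0.012, 0, 0, 0.0, 0, 0, 0, 0.016, 0, 0, 0.0, 0, 0, 0, 0.02, 0, 0, 0.0, 0, 0, 0, 0.024, 0, 0, 0.0, 0, 0, 0, 0.028, 0, 0, 0.0, 0, 0, 0, 0.03, 0, 0, 0.0]
}}

```text
clock: 19.3
position: [0.5527, 0.0181, 0.2328]
ee_rot: [0.597, 0.802, 0.0, -0.0]
ft_force: [0.4, -0.5, -1.3]
grip_width: 0.095
grasp_force: 48.8
```

Call:
{"op": "move_arm", "data": {
  "plan": [0, 0, 0, 0.002, 0, 0, 0.0, 0, 0, 0, 0.004, 0, 0, 0.0, 0, 0, 0, 0.006, 0, 0, 0.0, 0, 0, 0, 0.008, 0, 0, 0.0, 0, 0, 0, 0.01, 0, 0, 0.0]
}}

```text
clock: 19.92
position: [0.5499, 0.0275, 0.2328]
ee_rot: [0.598, 0.802, 0.0, -0.0]
ft_force: [-0.5, -0.2, -0.3]
grip_width: 0.095
grasp_force: 48.9
```

```bash
python3 -c "
from h import *
gp()"
```

```text
grasp [0.5499 0.0275 0.0778] yaw 0.28995849680086977 z [-0.      0.0001 -1.    ] F [-0.5004 -0.2451 -0.2989]
```

Call:
{"op": "move_arm", "data": {
  "plan": [0, 0, 0, 0.002, 0, 0, 0.0, 0, 0, 0, 0.004, 0, 0, 0.0, 0, 0, 0, 0.006, 0, 0, 0.0, 0, 0, 0, 0.008, 0, 0, 0.0, 0, 0, 0, 0.01, 0, 0, 0.0, 0, 0, 0, 0.01, 0, 0, 0.0]
}}

```text
clock: 20.68
position: [0.547, 0.0372, 0.2328]
ee_rot: [0.597, 0.802, 0.0, -0.0]
ft_force: [-0.4, -0.2, -1.0]
grip_width: 0.094
grasp_force: 48.9
```

```bash
python3 - <<'E'
from ov import *
g,_=gp();d=np.array([-np.sin(.29),np.cos(.29)])
overlay("ov3",[.543,.051],.29,[*(g[:2]+d*.1),.0752],[*(g[:2]+d*.139),.0752],ctr=[.52,.12],Z=5,half=(40,55))
E
```

```text
grasp [0.547  0.0372 0.0778] yaw 0.29027427830416547 z [ 0.      0.0002 -1.    ] F [-0.4349 -0.157  -0.998 ]
```

View pics/ov3.png

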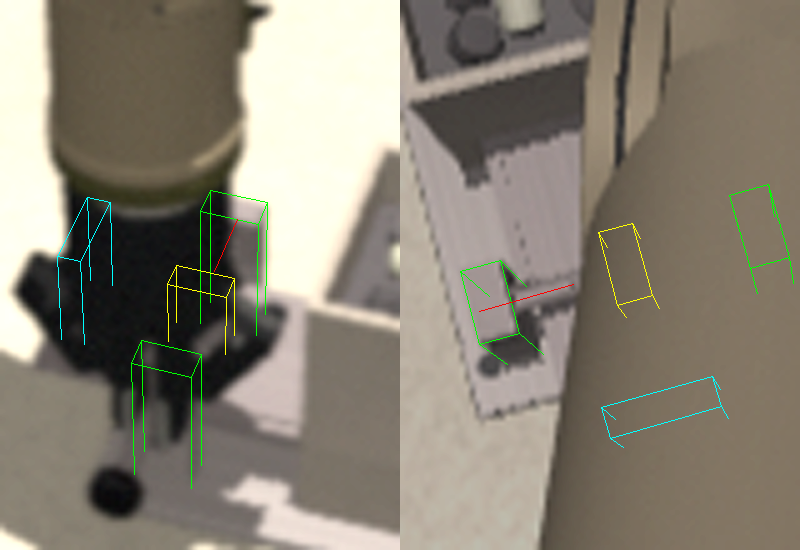

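The rod enters the left block at (515,300) with no force. I release it and slide back behind the head.

Call:
{"op": "move_arm", "data": {
  "plan": [0, 0, 0, 0, 0, 0, 0.06, 0, 0, 0, 0, 0, 0, 0.06, 0, 0, 0, 0, 0, 0, 0.06, 0, 0, 0, -0.02, 0, 0, 0.06, 0, 0, 0, -0.05, 0, 0, 0.06, 0, 0, 0, -0.08, 0, 0, 0.06, 0, 0, 0, -0.085, 0, 0, 0.06, 0, 0, 0, -0.085, 0, 0, 0.0, 0, 0, 0, -0.085, 0, 0, 0.0, 0, 0, 0, -0.085, 0, 0, 0.0, 0, 0, 0, -0.085, 0, 0, 0.0, 0, 0, 0, -0.085, 0, 0, 0.0],
  "squeeze": 30
}}

```text
clock: 22.28
position: [0.5714, -0.0442, 0.2328]
ee_rot: [0.597, 0.802, 0.0, -0.0]
ft_force: [0.1, 0.0, 0.4]
grip_width: -0.006
grasp_force: 0.0
```

```bash
python3 - <<'E'
from h import *
g,_=gp();p=manip.camera("scene");q=manip.camera("top")
for P in(p,q):
    for l in("rod","rod_tip","gate_tab"): print(l,[(round(d["conf"],2),w(P,d["position"])) for d in manip.tip_of(P,l)[:2]])
x,y=map(int,uv(p,[.55,.02,.08]));cv2.imwrite("pics/push1.png",cv2.resize(np.ascontiguousarray(p["color"][y-60:y+60,x-60:x+60,::-1]),None,fx=4,fy=4))
E
```

```text
grasp [ 0.5714 -0.0442  0.0778] yaw 0.2903655576936518 z [ 0.      0.0002 -1.    ] F [0.0997 0.0451 0.4396]
rod []
rod_tip [(0.57, array([0.5047, 0.1653, 0.0733]))]
gate_tab []
rod []
rod_tip [(0.53, array([0.5078, 0.171 , 0.0692]))]
gate_tab [(0.76, array([0.4649, 0.097 , 0.1086]))]
```

View pics/push1.png

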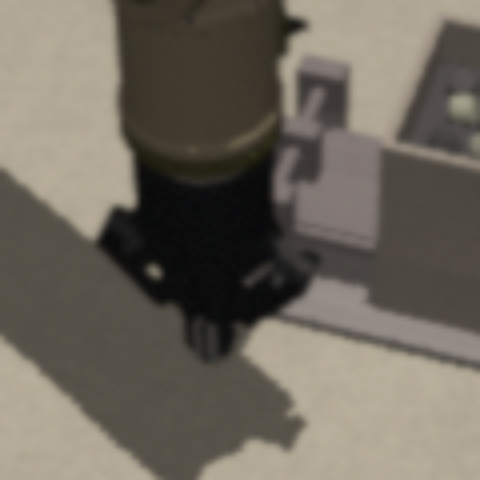

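Call:
{"op": "move_arm", "data": {
  "plan": [0, 0, 0, 0.005, 0, 0, 0.0, 0, 0, 0, 0.009, 0, 0, 0.0, 0, 0, 0, 0.012, 0, 0, 0.0, 0, 0, 0, 0.014, 0, 0, 0.0, 0, 0, 0, 0.016, 0, 0, 0.0, 0, 0, 0, 0.018, 0, 0, 0.0, 0, 0, 0, 0.021, 0, 0, 0.0, 0, 0, 0, 0.024, 0, 0, 0.0, 0, 0, 0, 0.027, 0, 0, 0.0, 0, 0, 0, 0.03, 0, 0, 0.0]
}}

```text
clock: 23.92
position: [0.5628, -0.0155, 0.2328]
ee_rot: [0.597, 0.802, 0.0, 0.0]
ft_force: [-0.6, -0.9, 0.4]
grip_width: 0.003
grasp_force: 0.4
```

Call:
{"op": "move_arm", "data": {
  "plan": [0, 0, 0, 0.003, 0, 0, 0.0, 0, 0, 0, 0.006, 0, 0, 0.0, 0, 0, 0, 0.009, 0, 0, 0.0, 0, 0, 0, 0.012, 0, 0, 0.0, 0, 0, 0, 0.015, 0, 0, 0.0, 0, 0, 0, 0.018, 0, 0, 0.0, 0, 0, 0, 0.021, 0, 0, 0.0, 0, 0, 0, 0.024, 0, 0, 0.0, 0, 0, 0, 0.027, 0, 0, 0.0, 0, 0, 0, 0.03, 0, 0, 0.0]
}}

```text
clock: 25.18
position: [0.5542, 0.0132, 0.2328]
ee_rot: [0.598, 0.802, 0.0, -0.0]
ft_force: [0.0, -1.2, 0.1]
grip_width: 0.001
grasp_force: 0.5
```

```bash
python3 - <<'E'
from h import *
g,_=gp();p=manip.camera("scene");q=manip.camera("top")
for P in(p,q):
    for l in("rod","rod_tip"): print(l,[(round(d["conf"],2),w(P,d["position"])) for d in manip.tip_of(P,l)[:2]])
E
```

```text
grasp [0.5542 0.0132 0.0778] yaw 0.2900194210908935 z [ 0.      0.0001 -1.    ] F [ 0.017  -1.2156  0.052 ]
rod [(0.58, array([ 0.4586, -0.3467,  0.045 ]))]
rod_tip [(0.69, array([ 0.4588, -0.3485,  0.0458])), (0.49, array([0.4934, 0.2107, 0.0736]))]
rod []
rod_tip [(0.67, array([0.494 , 0.2135, 0.0714]))]
```

Call:
{"op": "move_arm", "data": {
  "plan": [0, 0, 0, 0.002, 0, 0, 0.0, 0, 0, 0, 0.004, 0, 0, 0.0, 0, 0, 0, 0.006, 0, 0, 0.0, 0, 0, 0, 0.008, 0, 0, 0.0, 0, 0, 0, 0.01, 0, 0, 0.0, 0, 0, 0, 0.011, 0, 0, 0.0, 0, 0, 0, 0.012, 0, 0, 0.0]
}}

```text
clock: 26.35
position: [0.5508, 0.0246, 0.2328]
ee_rot: [0.598, 0.802, 0.0, -0.0]
ft_force: [0.1, -0.2, 0.8]
grip_width: -0.002
grasp_force: 0.3
```

Call:
{"op": "move_arm", "data": {
  "plan": [0, 0, 0, 0.001, 0, 0, 0.0, 0, 0, 0, 0.002, 0, 0, 0.0, 0, 0, 0, 0.003, 0, 0, 0.0, 0, 0, 0, 0.003, 0, 0, 0.0]
}}

```text
clock: 26.85
position: [0.5499, 0.0276, 0.2328]
ee_rot: [0.597, 0.802, 0.0, -0.0]
ft_force: [-0.1, 0.7, 0.4]
grip_width: -0.005
grasp_force: 0.0
```

Call:
{"op": "move_arm", "data": {
  "plan": [0, 0, 0, 0.001, 0, 0, 0.0, 0, 0, 0, 0.002, 0, 0, 0.0, 0, 0, 0, 0.002, 0, 0, 0.0]
}}

```text
clock: 27.22
position: [0.5496, 0.028, 0.2329]
ee_rot: [0.598, 0.801, -0.0, 0.001]
ft_force: [2.9, -6.1, -2.6]
grip_width: -0.002
grasp_force: 3.2
```

Call:
{"op": "move_arm", "data": {
  "plan": [0, 0, 0, 0.001, 0, 0, 0.0, 0, 0, 0, 0.002, 0, 0, 0.0, 0, 0, 0, 0.002, 0, 0, 0.0]
}}

```text
clock: 27.6
position: [0.5494, 0.0284, 0.2329]
ee_rot: [0.599, 0.801, -0.001, 0.002]
ft_force: [6.0, -11.0, -5.0]
grip_width: 0.002
grasp_force: 6.4
```

The push stalled where the geometry puts the head against the block, with a gentle 12 N. I back off and rise.

Call:
{"op": "move_arm", "data": {
  "plan": [0, 0, 0, -0.01, 0, 0, 0.0, 0, 0, 0, -0.04, 0, 0, 0.0, 0, 0, 0, -0.08, 0, -0.02, 0.0, 0, 0, 0, -0.13, 0, -0.07, 0.0, 0, 0, 0, -0.18, 0, -0.12, 0.0, 0, 0, 0, -0.22, 0, -0.15, 0.0, 0, 0, 0, -0.25, 0, -0.17, 0.0, 0, 0, 0, -0.25, 0, -0.17, 0.0]
}}

```text
clock: 28.6
position: [0.6201, -0.2115, 0.4045]
ee_rot: [0.599, 0.801, 0.0, 0.002]
ft_force: [-0.5, 0.3, -0.2]
grip_width: -0.0
grasp_force: 0.0
```

```bash
python3 - <<'E'
from ov import *
g,_=gp();d=np.array([-np.sin(.29),np.cos(.29)]);e=np.array([.543,.051])
for n in("scene","top"):
    P=manip.camera(n)
    for l in("rod","rod_tip","gate_tab","short_rod"): print(l,[(round(x["conf"],2),w(P,x["position"])) for x in manip.tip_of(P,l)[:2]])
overlay("fin",e,.29,[*(e+d*.126),.075],[*(e+d*.185),.075],ctr=[.52,.10],Z=5,half=(40,55))
E
```

```text
grasp [ 0.6205 -0.2118  0.2495] yaw 0.28613407219485304 z [ 0.0026 -0.0017 -1.    ] F [-0.4923  0.3297 -0.2189]
rod [(0.6, array([0.5387, 0.0522, 0.0741]))]
rod_tip [(0.7, array([0.4899, 0.2266, 0.074 ]))]
gate_tab [(0.9, array([0.4675, 0.0909, 0.106 ]))]
short_rod [(0.82, array([ 0.4577, -0.3446,  0.0433]))]
rod [(0.17, array([0.51  , 0.1706, 0.0727]))]
rod_tip [(0.92, array([0.4928, 0.2292, 0.0706]))]
gate_tab [(0.79, array([0.4643, 0.0966, 0.1109])), (0.51, array([0.5252, 0.4433, 0.0043]))]
short_rod [(0.66, array([0.5083, 0.1702, 0.0712]))]
```

View pics/fin.png

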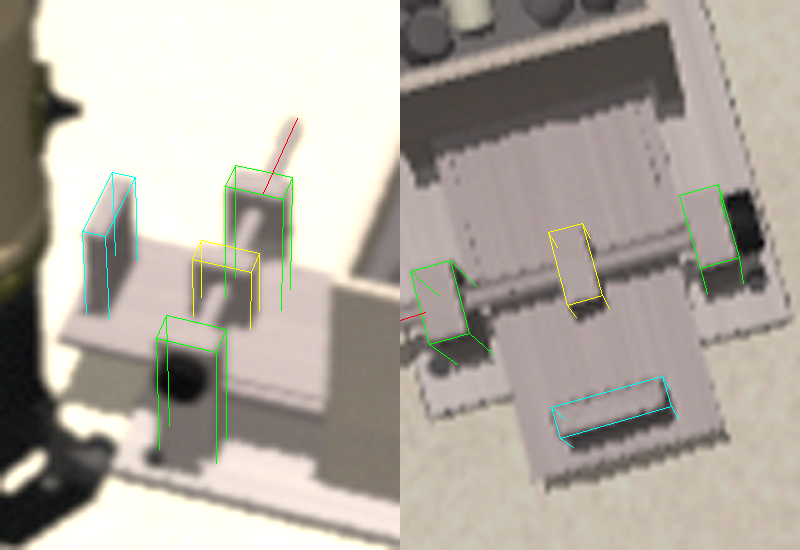

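The head sits against the right block at (180,378) and (742,222). The shaft runs through the lug and the left block, and the robot is clear, so I hand in.

```bash
python3 -c "
from workcell import manip
print(manip.hand_in())"
```

```text
the job is handed in; nothing more can be done
None
```

The gate is open with its lug hole lined up and released, the longer rod is through block, lug and block with its head against the right-hand block (about 12 N final push), and the job is handed in at about 29 s; before pulling I pushed the gate fully shut to measure the 45 mm from its stop.

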